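# Activate the hygiene swabs and start the timer

### The arm

A 6-joint arm with a two-finger parallel gripper is mounted at the origin on the work surface. World frame = base frame: x ahead of the robot, y to its left, z up, the work surface at z = 0. Lengths are in mm, angles in rad, forces in N, time in s.
With the tool pointing down it reaches from about 275 to 750 mm from the base axis. Payload 10.2 kg.
Tool frame: the origin (TCP) lies midway between the tips of the shut fingers; the grasp point (between the pads) lies 19 mm behind it (ctrl.grasp_offset is the distance from the TCP to the grasp point, in mm); z points along the fingers, y is the line along which they close (so a half turn about z gives the same grasp; the last joint's range is limited). The gripper opens to 85 mm and grips with 20 to 120 N. Pads are 22 mm wide; open, the fingers measure 114 mm over their backs; the gripper's body (76 mm by 85 mm) begins 54 mm behind the grasp point. The pads swing forward as they close: fully open they stand 13 mm farther back than shut.
Start: joints at [-1.439, 0.313, 1.498, -0, 1.331, -0.223], TCP at [182.374, -492.312, 231.294] pointing down, gripper open.
Joint ranges: [-2.94, 2.94], [-0.97, 2.17], [0.19, 2.56], [-1.23, 4.37], [0.02, 3.11], [-2.88, 2.88]. Speed limits (rad/s): [2.39, 2.39, 3.01, 3.14, 3.14, 3.14].

### API

Orientations are given as a unit quaternion [w, x, y, z].
In Python, from rig import ctrl, viewer, models gives the robot as it stands. The module is installed in compiled form; this text tells all that it offers.
- The arm moves only by the shell command python3 -m pendant 'ROWS' [OPENING] [FORCE]. ROWS is text: rows parted by semicolons, each of 4 numbers parted by spaces: the shift along the tool's x, y, z in m, then the turn about the tool's z in rad. In form: x y z yaw; .... A call has 1 to 10 rows; each row shifts and turns the commanded pose from where the row before left it, along the tool's axes as they then stand; what a row does not reach is not made up. A row lasts 1/8 s, in which the tool goes at most 62.5 mm and 10.7 degrees, less where a joint would pass 70% of its speed; a pose out of reach is approached as far as the arm can. A call is refused whole if a number of a shift passes 0.0625 or a number of a turn 0.188, either way. A call with a gripper value outside its range is refused whole. OPENING is the opening, from 0 (shut) to 1 (fully open), set as the call begins (- or left out, the last holds). The fingers move at their own pace and stop on an object; FORCE is the grip in N (left out, the last holds). Time passes only in rows, so rows that do not move let the fingers close. It gives the time, the measured TCP pose, the force, the opening and the grip force at its end, in the units of the state.
- ctrl.sense(): the state, without advancing time (a new reading comes with each control period).
- viewer.capture(name): name is "side" or "top" or "wrist"; returns a dict with "color" (384x512x3 uint8, red, green, blue), "vertical_fov" (degrees; the focal length in pixels is half the picture's height over the tangent of half this angle, whatever the lens; pixels are square), "cx", "cy" (the principal point, pixels), "pose" (4x4, takes a point from camera to world coordinates). Camera axes: x right, y down, z forward; pixel columns grow to the right and rows downward; lengths in mm; the calibration is good to about 2 mm. A picture is of the moment at which its call begins. There is no depth.
- ctrl.finish_job(): hands the job in; it is judged then, once.
Trained networks look in the newest picture that a camera, given by its name, has taken for a name from the list of things; names that differ only in an ending like _2 or _b are one class to them, and where a whole thing is asked for, a point or a joint stands for the part that bears it (a point fixed in the world has none). Each returns a list of dicts, best first, with "p" (0 to 1); they miss things now and then, are a little off and sometimes report something else, mostly with a low value. They report only what shows in the picture. A call takes as long as a camera call. They do not tell look-alikes from the thing itself.
- models.boxes_of(camera, query): "at" ([x, y, z] in mm, in world coordinates, good to about 4 mm: the middle of the surface that is visible of it).
The state is a dict: "time_s": time; "joints": joint angles; "dq": joint speeds; "tau": joint torques, N m; "eef_pos": TCP position; "ee_rot": TCP orientation; "force": force on the tool from outside, world axes, zero at the start; "wrist_torque": the same for the moment, N m; "grip_width": opening from 0.0 (shut) to 1.0 (fully open); "grip_force": force on a finger pad.
Only numpy, scipy, OpenCV 4.12 (cv2) and the standard library are available. Lean on these libraries where they do the work, as an engineer would, in place of code of your own. Each camera call takes 0.05 s, during which the arm holds its last target. There are 200 camera calls.

### The job

Each hygiene swab in the light white stand needs activating: draw it straight up and out without tipping or lifting the stand, click its green foot button fully home (pressing it foot-down on the bench does it), and only then stand it cap-up in a cell of the blue caddy. When every swab is in the caddy, press the red start button on the timer; leave the stand and caddy upright on the bench and the other things undisturbed.

Things in the scene. Friction and masses are not known exactly. Their poses are not given: they have to be found in the camera images.
- swab_a: swab test, 30 g, round about its axis; may be absent. Origin: centre of the clear tube's lower end; z to the cap. Tube 16 mm dia, z=0 to 85 mm; yellow collar 22 mm dia to z=89; yellow cap (the grip) 18 mm dia, z=89 to 149 mm; green button 11 mm dia from z=-10 mm. Hangs upright by its collar in a stand hole at the start, origin 15 mm and cap top 164 mm above the bench
- btn_a (a joint): how far the green foot button of swab_a is pushed into the tube: 0 out (10 mm showing), 0.008 m fully home (2 mm showing). A steady 8 N along the axis pushes it in; it has no return spring and stays where it is pushed
- swab_b: swab test, 30 g, round about its axis; may be absent. Origin: centre of the clear tube's lower end; z to the cap. Tube 16 mm dia, z=0 to 85 mm; yellow collar 22 mm dia to z=89; yellow cap (the grip) 18 mm dia, z=89 to 149 mm; green button 11 mm dia from z=-10 mm. Hangs upright by its collar in a stand hole at the start, origin 15 mm and cap top 164 mm above the bench
- btn_b (a joint): how far the green foot button of swab_b is pushed into the tube: 0 out (10 mm showing), 0.008 m fully home (2 mm showing). A steady 8 N along the axis pushes it in; it has no return spring and stays where it is pushed
- swab_c: swab test, 30 g, round about its axis; may be absent. Origin: centre of the clear tube's lower end; z to the cap. Tube 16 mm dia, z=0 to 85 mm; yellow collar 22 mm dia to z=89; yellow cap (the grip) 18 mm dia, z=89 to 149 mm; green button 11 mm dia from z=-10 mm. Hangs upright by its collar in a stand hole at the start, origin 15 mm and cap top 164 mm above the bench
- btn_c (a joint): how far the green foot button of swab_c is pushed into the tube: 0 out (10 mm showing), 0.008 m fully home (2 mm showing). A steady 8 N along the axis pushes it in; it has no return spring and stays where it is pushed
- swab_d: swab test, 30 g, round about its axis; may be absent. Origin: centre of the clear tube's lower end; z to the cap. Tube 16 mm dia, z=0 to 85 mm; yellow collar 22 mm dia to z=89; yellow cap (the grip) 18 mm dia, z=89 to 149 mm; green button 11 mm dia from z=-10 mm. Hangs upright by its collar in a stand hole at the start, origin 15 mm and cap top 164 mm above the bench
- btn_d (a joint): how far the green foot button of swab_d is pushed into the tube: 0 out (10 mm showing), 0.008 m fully home (2 mm showing). A steady 8 N along the axis pushes it in; it has no return spring and stays where it is pushed
- stand: light loose swab stand, about 110 g, base 54 x 196 mm, 100 mm high, white, blue ends. Origin: centre of underside, z up, y along the row. Four 18 mm square holes at x=0, y=-60, -20, 20, 60 mm in plates with tops at z=100 and 40 mm. A swab hangs in one by its collar and must rise 95 mm to come free. Pulled sideways it slides or tips easily
- caddy: loose blue plastic caddy (about 500 g), 44 x 164 mm body on a 70 x 184 mm foot, 100 mm high. Origin at the centre of the underside, z up, y along the row. Four open-topped square cells, 36 mm inside, centred at x=0, y=-60, -20, 20, 60 mm, inner floor at z=5 mm; walls 4 mm
- start (a joint): travel of the timer's round red start button: 0 up, 0.005 m fully down (4 N, springs back)
- start_top (a point): centre of the top of the red start button (24 mm dia), on a white bench timer (70 x 75 x 22 mm, fixed to the bench, display on its far half); pressed straight down
- beaker: straight glass beaker, 86 mm dia, 118 mm high, origin centre of underside; a bystander
- cup1: clear sample cup, 42 mm dia, 66 mm high, origin centre of underside; a bystander
- cup2: clear sample cup, 42 mm dia, 66 mm high, origin centre of underside; a bystander
- cup3: clear sample cup, 42 mm dia, 66 mm high, origin centre of underside; a bystander
- cup4: clear sample cup, 42 mm dia, 66 mm high, origin centre of underside; a bystander
- washbottle: white bottle with red cap, 64 mm dia, 160 mm high, origin centre of underside; a bystander
- marker: black marker pen with green cap lying on the bench, 140 mm long, 15 mm thick, origin under its middle; a bystander
There are look-alikes about, which are no part of the job. What is shaped like the caddy but pink is not meant. Leave any pink look-alike of the swab_a alone.

How it is judged:
By the outcome, as a careful person would: the job done as asked, in the order asked, and still so for the second after the job is handed in, with the robot touching nothing.
Of swab_a, swab_b, swab_c, swab_d only 2 to 3 are there at a start; the rules pass over those that are not, and their reading is None.
At some moment in a run one of caddy, marker may be knocked a few centimetres aside while the robot is not near it.
It also fails if it takes over 210 s, if anything falls off the work surface, if the arm or the gripper's body presses on something with over 40 N, if the wrist force passes 120 N, or if a joint passes its speed limit or range.

## Working session

There is one attempt and no reset: what is moved stays moved. The work goes in short steps, Python scripts to look and compute and a shell command to move; the robot and the scene stay as the last step left them, time stands still between calls to the robot, and variables do not carry over. Pictures are saved under pics/ and viewed, at most 16 in all, crops included, and the job is handed in when it is done.

```bash
mkdir -p pics
cat > h.py <<'E'
from rig import ctrl, viewer, models
import numpy as np, cv2
def snap(c,name=None):
    d=viewer.capture(c)
    if name: cv2.imwrite('pics/%s.png'%name,d['color'][:,:,::-1])
    return d
def ray(d,u,v,z):
    f=d['color'].shape[0]/2/np.tan(np.radians(d['vertical_fov'])/2)
    P=np.array(d['pose']);r=P[:3,:3]@np.array([(u-d['cx'])/f,(v-d['cy'])/f,1]);o=P[:3,3]
    return o+r*(z-o[2])/r[2]
def proj(d,p):
    f=d['color'].shape[0]/2/np.tan(np.radians(d['vertical_fov'])/2)
    P=np.array(d['pose']);c=P[:3,:3].T@(np.array(p)-P[:3,3]);return np.array([d['cx']+f*c[0]/c[2],d['cy']+f*c[1]/c[2]])
def look(c,qs):
    for q in qs:
        for r in models.boxes_of(c,q): print(c,q,np.round(r['at']),round(r['p'],2))
E
python3 - <<'E'
from h import *
np.set_printoptions(suppress=True,precision=3)
ds=[snap('top','top1'),snap('side','side1')]
for d in ds: print(d['pose'],d['vertical_fov'])
for c in('top','side'): look(c,['swab_a','stand','caddy','start','start_top','beaker','cup1','washbottle','marker'])
print(ctrl.sense())
E
```

```text
[[  -0.023   -0.995    0.101  414.985]
 [  -1.       0.024    0.01    10.761]
 [  -0.012   -0.1     -0.995 1387.894]
 [   0.       0.       0.       1.   ]] 44.21289419543476
[[    0.998    -0.048     0.044   475.083]
 [   -0.063    -0.553     0.831 -1050.938]
 [   -0.016    -0.832    -0.555   762.41 ]
 [    0.        0.        0.        1.   ]] 48.16457617949693
top swab_a [ 548. -256.  152.] 0.63
top swab_a [ 521. -182.  158.] 0.62
top swab_a [ 437. -154.  156.] 0.55
top swab_a [ 512. -141.  161.] 0.48
top stand [ 528. -201.  102.] 0.87
top caddy [556. 140.  15.] 0.88
top caddy [380. 321.  30.] 0.79
top start [692.  45.  44.] 0.59
top beaker [ 629. -428.   62.] 0.89
top cup1 [ 378. -227.   25.] 0.68
top cup1 [529. 432.  36.] 0.56
top cup1 [ 450. -402.   34.] 0.49
top cup1 [370. 153.  10.] 0.47
top washbottle [705. 240. 104.] 0.77
top marker [ 652. -218.   12.] 0.6
side swab_a [ 531. -253.   46.] 0.74
side swab_a [ 437. -165.  101.] 0.72
side swab_a [ 543. -264.  134.] 0.7
side swab_a [ 514. -155.  138.] 0.53
side swab_a [ 530. -190.  129.] 0.44
side stand [ 534. -249.   48.] 0.78
s
[... 174 characters left out ...]

side cup1 [ 379. -228.   50.] 0.84
side cup1 [ 459. -404.   45.] 0.65
side cup1 [526. 411.  47.] 0.6
side cup1 [375. 134.  51.] 0.55
side cup1 [ 530. -190.  132.] 0.45
side washbottle [712. 232.  84.] 0.98
side marker [ 658. -221.   17.] 0.76
{'time_s': 1.0, 'joints': array([-1.439,  0.313,  1.498, -0.   ,  1.331, -0.223]), 'dq': array([ 0.   ,  0.001,  0.002, -0.001,  0.001, -0.001]), 'tau': array([  0.001, -41.217, -25.989,  -0.   ,   0.001,  -0.   ]), 'eef_pos': array([ 182.36 , -492.311,  231.298]), 'ee_rot': array([-0.   ,  0.984,  0.176, -0.   ]), 'force': array([ 0.926, -0.225, -0.351]), 'wrist_torque': array([0.017, 0.016, 0.109]), 'grip_force': 0.0, 'grip_width': 1.001500815752506}
```

View pics/top1.png

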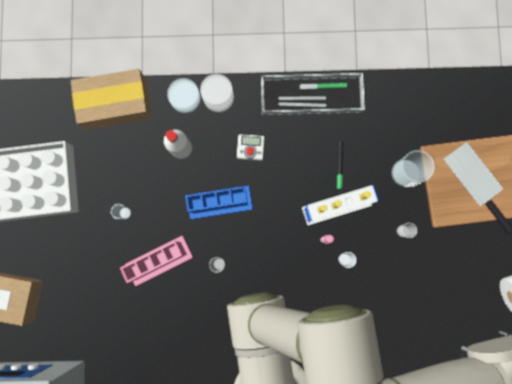

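View pics/side1.png

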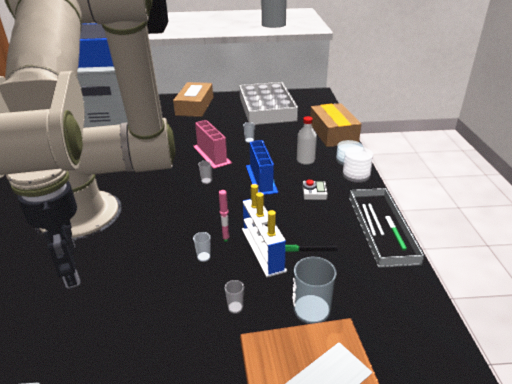

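Three yellow swabs stand in the white stand (top image, pixels about (322,210), (337,205), (363,195)). The pink swab at (326,239) and the pink caddy at (155,260) are decoys. The blue caddy is at (219,202) and the timer button at (250,151).

```bash
cat >> h.py <<'E'
def blobs(d,kind,mn=6):
    h=cv2.cvtColor(d['color'],cv2.COLOR_RGB2HSV);H,S,V=h[...,0],h[...,1],h[...,2]
    m={'y':(H>18)&(H<32)&(S>150)&(V>90),'b':(H>100)&(H<125)&(S>150)&(V>60),'r':((H<8)|(H>172))&(S>150)&(V>90),'g':(H>45)&(H<80)&(S>120)}[kind].astype(np.uint8)
    n,l,s,c=cv2.connectedComponentsWithStats(m)
    return [(c[i],s[i][4],l==i) for i in range(1,n) if s[i][4]>=mn]
def caddy(d):
    # outline of the rim (z=100) & foot: fit by projecting model silhouette
    from scipy.optimize import minimize
    b=max([x for x in blobs(d,'b',200) if True],key=lambda x:x[1]);M=b[2]
    c0=ray(d,*b[0],50)
    M=cv2.fillPoly(np.zeros(M.shape,np.uint8),[cv2.convexHull(np.argwhere(M)[:,::-1].astype(np.int32))],1)
    def cost(q):
        R=np.array([[np.cos(q[2]),-np.sin(q[2])],[np.sin(q[2]),np.cos(q[2])]]);pts=[]
        for hx,hy,z in((35,92,0),(22,82,100)):
            for a in(-1,1):
                for e in(-1,1): pts.append(proj(d,np.r_[R@[a*hx,e*hy]+q[:2],z]))
        h=cv2.convexHull((np.array(pts)*16).astype(np.int32).reshape(-1,1,2))
        I=cv2.fillPoly(np.zeros(M.shape,np.uint8),[h],1,shift=4);return float((I!=M).sum())
    best=None
    for y0 in(-.2,0,.2,.4):
        r=minimize(cost,[c0[0],c0[1],y0],method='Nelder-Mead',options=dict(initial_simplex=[[c0[0],c0[1],y0],[c0[0]+15,c0[1],y0],[c0[0],c0[1]+15,y0],[c0[0],c0[1],y0+.2]]))
        if best is None or r.fun<best.fun: best=r
    return best.x,best.fun
E
python3 - <<'E'
from h import *
np.set_printoptions(suppress=True,precision=3)
d=snap('top')
for k,z in(('y',164),('r',25)):
    for c,a,_ in blobs(d,k): print(k,c,a,ray(d,*c,z))
print(caddy(d))
s=snap('side')
for k,z in(('y',140),('r',25)):
    for c,a,m in blobs(s,k): print(k,c,a,ray(s,*c,z))
print(caddy(s))
E
```

```text
y [107.939  94.989] 999 [830.937 420.818 164.   ]
y [363.3 196.8] 10 [ 540.706 -247.415  164.   ]
y [334.667 205.333] 6 [ 520.276 -172.339  164.   ]
r [171.013 135.359] 78 [750.738 279.771  25.   ]
r [249.633 150.633] 30 [699.069  49.142  25.   ]
(array([552.404, 142.61 ,   0.133]), np.float64(35.0))
y [335.512 114.725] 320 [829.678 313.536 140.   ]
y [256.818 199.774] 274 [ 523.428 -173.552  140.   ]
y [271.269 222.108] 167 [ 551.106 -266.207  140.   ]
r [307.571 119.286] 63 [773.777 532.877  25.   ]
r [309.306 181.583] 36 [703.612  73.271  25.   ]
(array([556.478, 144.835,   0.144]), np.float64(80.0))
```

```bash
python3 -m pendant '0 0 -0.04 0; 0 0 -0.04 0; 0.05 -0.017 0 0; 0.05 -0.017 0 0; 0.05 -0.017 0 0; 0.05 -0.017 0 0; 0.05 -0.017 0 0; 0.05 -0.017 0 0;0.05 -0.017 0 0;0.05 -0.017 0 0'; python3 -m pendant '0 0 0 -0.169;0 0 0 -0.169;0 0 0 -0.169;0 0 0 -0.169;0 0 0 -0.169;0 0 0 -0.169;0 0 0 -0.169;0 0 0 -0.169;0 0 0 -0.169;0 0 0 0' 0.45
python3 - <<'E'
from h import *
np.set_printoptions(suppress=True,precision=3)
d=snap('wrist','w1');print(d['pose'],d['vertical_fov'])
for c,a,_ in blobs(d,'y',30): print(c,a,ray(d,*c,164))
look('wrist',['swab_a','stand'])
E
```

```text
time_s: 2.35
eef_pos: [511.4, -224.5, 311.4]
ee_rot: [0.0, 0.984, 0.176, 0.0]
force: [0.8, -1.3, -0.1]
grip_width: 0.997
grip_force: 0.0
time_s: 3.6
eef_pos: [510.2, -225.8, 311.3]
ee_rot: [-0.0, 0.592, 0.806, -0.0]
force: [-0.9, -0.4, -0.6]
grip_width: 0.452
grip_force: 0.0
[[   0.955    0.285    0.084  489.704]
 [   0.298   -0.915   -0.271 -155.137]
 [  -0.       0.284   -0.959  454.993]
 [   0.       0.       0.       1.   ]] 64.96282892554605
[280.641 103.504] 117 [ 513.166 -146.434  164.   ]
[279.366 139.297] 175 [ 522.54  -177.792  164.   ]
[276.741 210.201] 324 [ 542.987 -246.541  164.   ]
wrist swab_a [ 512. -146.  163.] 0.93
wrist swab_a [ 544. -251.  157.] 0.92
wrist swab_a [ 443. -157.  163.] 0.76
wrist swab_a [ 524. -184.  166.] 0.7
wrist stand [ 527. -196.   98.] 0.56
```

View pics/w1.png

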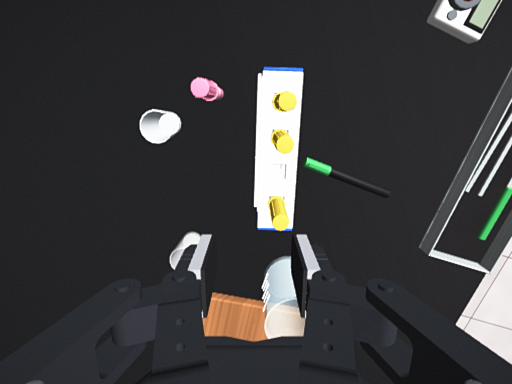

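Run:
```python
from h import *
np.set_printoptions(suppress=True,precision=3)
d=snap('wrist','w2')
im=cv2.imread('pics/w2.png')[85:240,245:310];cv2.imwrite('pics/w2c.png',cv2.resize(im,None,fx=3.8,fy=3.8,interpolation=cv2.INTER_CUBIC))
for p in((287,100),(285.5,147),(280,222)): print(ray(d,*p,164))
# fit line model: 3 axis-mid points z~134 centroid
from scipy.optimize import minimize
M=sum(m for c,a,m in blobs(d,'y',30)).astype(np.uint8)
def pts(q): return [np.array([q[0]-t*np.sin(q[2]),q[1]+t*np.cos(q[2])]) for t in(60,20,-60)]
an=np.linspace(0,6.28,24)
def cost(q):
    I=np.zeros(M.shape,np.uint8)
    for p in pts(q):
        P=np.array([proj(d,[p[0]+9*np.cos(a),p[1]+9*np.sin(a),z]) for z in(104,164) for a in an])
        I=cv2.fillPoly(I,[cv2.convexHull((P*16).astype(np.int32).reshape(-1,1,2))],1,shift=4)
    return float((I!=M).sum())
b=min((minimize(cost,[530,-196,y],method='Nelder-Mead',options=dict(initial_simplex=[[530,-196,y],[538,-196,y],[530,-188,y],[530,-196,y+.1]])) for y in(.2,.25,.3,.35)),key=lambda r:r.fun)
print(b.x,b.fun,M.sum(),pts(b.x))
```

```text
[ 517.888 -141.778  164.   ]
[ 530.591 -183.016  164.   ]
[ 550.285 -257.866  164.   ]
[ 533.39  -200.098    0.283] 705.0 629 [array([ 516.615, -142.491]), array([ 527.799, -180.896]), array([ 550.166, -257.705])]
```

View pics/w2c.png

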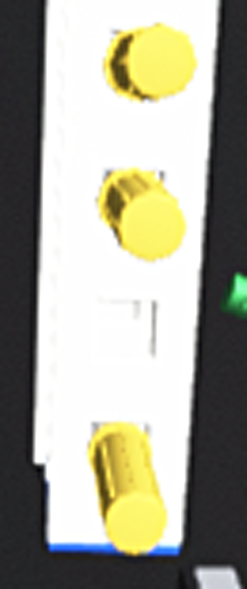

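The crop shows three cap tops in a row with the third hole from the top empty, and the fitted positions are A (517,-142), B (528,-181), C (550,-258). I'll go above C.

```bash
python3 -m pendant '-0.0213 0.0142 -0 0.02;-0.0213 0.0142 0 0; 0 0 0.04 0;0 0 0.04 0;0 0 0.04 0;0 0 0 0;0 0 0 0' 0.45
python3 - <<'E'
from h import *
np.set_printoptions(suppress=True,precision=3)
d=snap('wrist','w3');t=ctrl.sense()['eef_pos']
print(proj(d,t),proj(d,[550,-258,164]),t)
for c,a,_ in blobs(d,'y',30): print(c,a)
E
```

```text
time_s: 4.68
eef_pos: [550.4, -258.8, 193.3]
ee_rot: [0.001, 0.6, 0.8, 0.0]
force: [0.0, 0.6, 0.6]
grip_width: 0.446
grip_force: 0.0
[250.997 251.238] [250.92  227.598] [ 550.486 -258.817  193.521]
[253.812  11.908] 800
[254.097  42.77 ] 165
[253.007  91.71 ] 841
[252.238 213.887] 1282
```

View pics/w3.png

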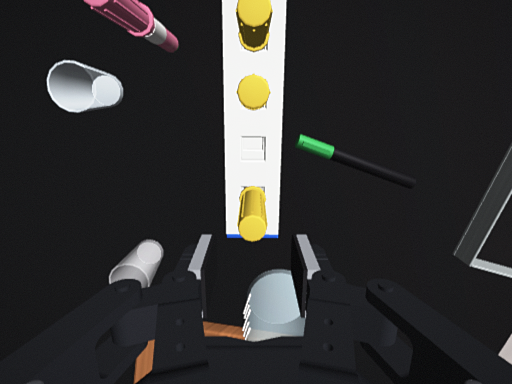

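C's cap top shows at (252,226), against (251,228) predicted, so the alignment is good. Next I'll descend and grip.

```bash
python3 -m pendant '0 0.001 0.025 0;0 0 0.025 0;0 0 0.023 0;0 0 0 0' 0.45 && python3 -m pendant '0 0 0 0;0 0 0 0;0 0 0 0;0 0 0 0;0 0 0 0;0 0 0 0' 0 70
```

```text
time_s: 5.22
eef_pos: [550.7, -258.0, 118.5]
ee_rot: [-0.0, 0.6, 0.8, -0.0]
force: [-0.2, -0.1, 0.2]
grip_width: 0.448
grip_force: 0.0
time_s: 5.98
eef_pos: [551.4, -258.6, 120.4]
ee_rot: [0.002, 0.6, 0.8, -0.0]
force: [-2.3, -0.6, 7.1]
grip_width: 0.191
grip_force: 68.0
```

```bash
python3 -m pendant '0 0 -0.01 0;0 0 -0.02 0;0 0 -0.02 0;0 0 -0.02 0;0 0 -0.02 0;0 0 -0.02 0;0 0 -0.02 0;0 0 -0.03 0;0 0 -0.03 0;0 0 0 0'
python3 - <<'E'
from h import *
np.set_printoptions(suppress=True,precision=3)
d=snap('wrist','w4');snap('side','s4')
for c,a,_ in blobs(d,'y',30): print(c,a)
cv2.imwrite('pics/c4.png',np.hstack([cv2.imread('pics/w4.png')[:,100:400],cv2.resize(cv2.imread('pics/s4.png')[120:312,180:380],None,fx=2,fy=2)]))
E
```

```text
time_s: 7.22
eef_pos: [551.2, -258.2, 311.3]
ee_rot: [0.003, 0.599, 0.8, 0.0]
force: [-0.4, -0.1, -1.5]
grip_width: 0.19
grip_force: 68.1
[251.61   57.518] 195
[250.873 100.493] 134
[252.861 272.269] 3199
```

View pics/c4.png

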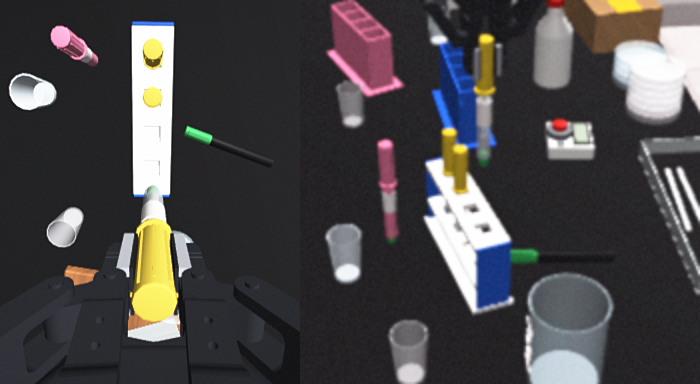

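The swab hangs straight in the grip, clear of an unmoved stand. Next I'll press its foot on open bench near (520,-30).

```bash
python3 -m pendant '0.03 0.005 0 0;0.033 0.005 0 0;0.033 0.005 0 0;0.033 0.005 0 0;0.033 0.005 0 0;0.033 0.005 0 0;0.03 0.005 0 0;0 0 0 0' && python3 -m pendant '0 0 0.04 0;0 0 0.05 0;0 0 0.05 0;0 0 0.03 0;0 0 0.015 0;0 0 0 0' - 90;  python3 -m pendant '0 0 0.004 0;0 0 0.003 0;0 0 0 0' ;python3 -m pendant '0 0 0.003 0;0 0 0.003 0;0 0 0 0'
```

```text
time_s: 8.32
eef_pos: [520.5, -30.7, 307.6]
ee_rot: [-0.001, 0.599, 0.801, -0.0]
force: [-0.3, -1.0, -0.7]
grip_width: 0.189
grip_force: 68.2
time_s: 9.07
eef_pos: [520.9, -32.6, 122.8]
ee_rot: [-0.001, 0.6, 0.8, -0.0]
force: [0.9, -0.2, -0.4]
grip_width: 0.187
grip_force: 87.7
time_s: 9.45
eef_pos: [521.1, -32.3, 116.5]
ee_rot: [0.0, 0.599, 0.8, 0.0]
force: [0.7, -0.1, -0.3]
grip_width: 0.184
grip_force: 87.7
time_s: 9.82
eef_pos: [521.4, -32.4, 110.8]
ee_rot: [0.001, 0.599, 0.8, 0.0]
force: [-0.5, 0.2, 4.7]
grip_width: 0.185
grip_force: 88.1
```

```bash
python3 -m pendant '0 0 0.002 0;0 0 0.002 0;0 0 0 0';python3 -m pendant '0 0 0.002 0;0 0 0 0' ;python3 -m pendant '0 0 0.001 0;0 0 0 0'
```

```text
time_s: 10.2
eef_pos: [521.5, -32.4, 107.2]
ee_rot: [0.001, 0.599, 0.8, 0.0]
force: [-1.6, 0.1, 7.6]
grip_width: 0.186
grip_force: 88.3
time_s: 10.45
eef_pos: [522.2, -32.7, 107.0]
ee_rot: [0.002, 0.599, 0.8, 0.001]
force: [-4.7, 0.6, 23.8]
grip_width: 0.19
grip_force: 90.6
time_s: 10.7
eef_pos: [522.5, -32.8, 106.9]
ee_rot: [0.002, 0.599, 0.8, 0.001]
force: [-6.2, 0.6, 30.8]
grip_width: 0.188
grip_force: 91.5
```

The force rose from 8 to 31 N with no further travel at z=107, so the button is home. Next I'll lift and carry it above the far caddy cell.

```bash
python3 -m pendant '0 0 -0.02 0;0 0 -0.04 0;0 0 -0.05 0;0 0 -0.03 0;0 0 0 0'; python3 -m pendant '0.03 0.012 0 0;0.032 0.013 0 0;0.032 0.013 0 0;0.032 0.013 0 0;0.032 0.013 0 0;0.032 0.013 0 0;0.03 0.012 0 0;0 0 0 0.148;0 0 0 0'
python3 - <<'E'
from h import *
np.set_printoptions(suppress=True,precision=3)
s=snap('side','s5');w=snap('wrist','w5');d=snap('top')
print(caddy(s),caddy(d))
cv2.imwrite('pics/c5.png',np.hstack([cv2.imread('pics/w5.png'),cv2.resize(cv2.imread('pics/s5.png')[70:262,210:350],None,fx=2,fy=2)]))
E
```

```text
time_s: 11.32
eef_pos: [521.8, -32.4, 245.2]
ee_rot: [0.002, 0.599, 0.8, 0.001]
force: [0.1, -0.2, -1.3]
grip_width: 0.186
grip_force: 88.1
time_s: 12.45
eef_pos: [544.2, 204.0, 241.8]
ee_rot: [-0.001, 0.656, 0.754, -0.001]
force: [-1.3, -0.1, -0.9]
grip_width: 0.188
grip_force: 88.0
(array([556.577, 142.982,   0.142]), np.float64(80.0)) (array([557.335, 108.385,   0.128]), np.float64(319.0))
```

View pics/c5.png

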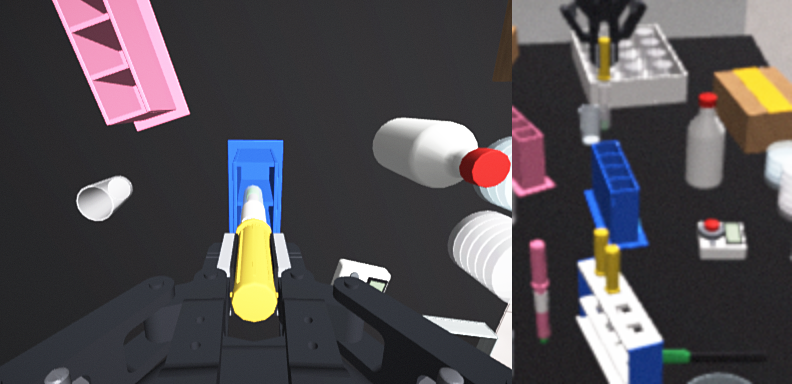

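Run:
```python
from h import *
w=snap('wrist')
im=w['color'][:,:,::-1].copy();R=lambda x,y:(556-.138*y+x*.99,143+y*.99+.138*x)
for y in(-60,-20,20,60):
    q=np.array([proj(w,[*R(a*18,y+b*18),100]) for a,b in((-1,-1),(1,-1),(1,1),(-1,1))])
    cv2.polylines(im,[q.astype(int)],True,(0,255,0),1)
q=proj(w,[544.2,204,135]);cv2.circle(im,(int(q[0]),int(q[1])),3,(0,0,255),-1)
cv2.imwrite('pics/c6.png',cv2.resize(im[120:310,180:340],None,fx=3,fy=3))
```

```text
(no output)
```

View pics/c6.png

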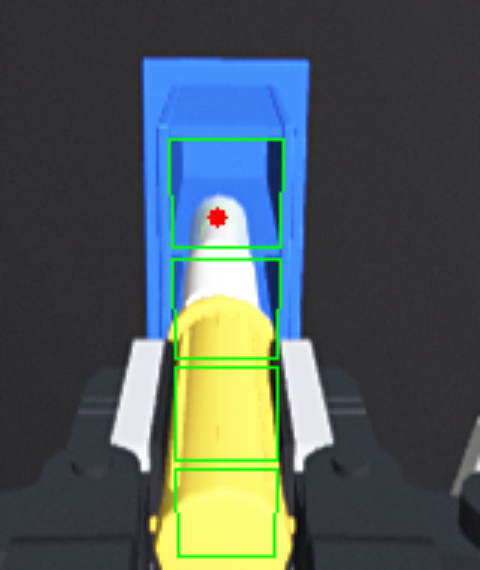

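The overlay matches the caddy's cells, and the swab foot is over the far one. I'll shift 3 mm and lower.

```bash
python3 -m pendant '-0.002 0.003 0 0;0 0 0.03 0;0 0 0.03 0;0 0 0.03 0;0 0 0.02 0;0 0 0.015 0;0 0 0.003 0;0 0 0 0'; python3 -m pendant '0 0 0.001 0;0 0 0 0'
```

```text
time_s: 13.65
eef_pos: [548.2, 202.3, 115.8]
ee_rot: [0.0, 0.657, 0.754, 0.0]
force: [0.9, -0.7, 0.3]
grip_width: 0.187
grip_force: 88.1
time_s: 13.9
eef_pos: [548.0, 202.4, 114.7]
ee_rot: [0.0, 0.657, 0.754, 0.0]
force: [0.2, -0.0, -1.6]
grip_width: 0.193
grip_force: 88.1
```

```bash
python3 -m pendant '0 0 0.0015 0;0 0 0.001 0;0 0 0 0'; python3 -m pendant '0 0 0 0;0 0 0 0;0 0 0 0' 0.4;  python3 -m pendant '0 0 -0.01 0;0 0 -0.03 0;0 0 -0.05 0;0 0 -0.05 0;0 0 -0.05 0;0 0 0 0' 0.45
python3 - <<'E'
from h import *
s=snap('side','s7');w=snap('wrist','w7')
print(caddy(s))
cv2.imwrite('pics/c7.png',np.hstack([cv2.imread('pics/w7.png')[:,100:400],cv2.resize(cv2.imread('pics/s7.png')[70:262,210:350],None,fx=2,fy=2)]))
E
```

```text
time_s: 14.28
eef_pos: [548.0, 202.3, 112.3]
ee_rot: [0.0, 0.657, 0.754, 0.0]
force: [-1.7, 0.0, 5.1]
grip_width: 0.195
grip_force: 88.8
time_s: 14.65
eef_pos: [547.8, 202.3, 111.6]
ee_rot: [-0.0, 0.657, 0.754, -0.0]
force: [0.5, -0.5, -0.3]
grip_width: 0.401
grip_force: 0.0
time_s: 15.4
eef_pos: [548.7, 202.5, 306.5]
ee_rot: [0.003, 0.657, 0.754, 0.003]
force: [0.4, 0.5, -0.9]
grip_width: 0.451
grip_force: 0.0
(array([-169.25320069, 1525.78569744,    2.15334967]), np.float64(644.0))
```

View pics/c7.png

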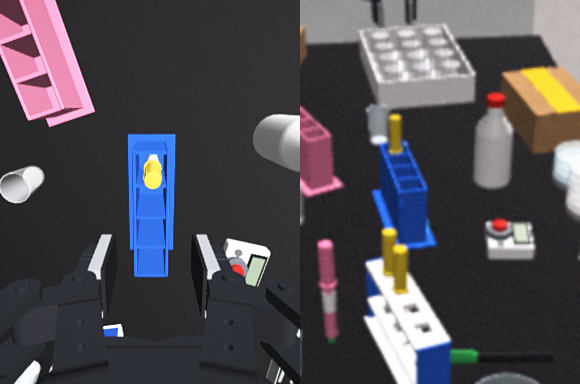

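Swab C stands upright in the far cell, with the caddy and stand in place. B is next.

```bash
python3 -m pendant '-0.047 -0.009 0 0;-0.047 -0.009 0 0;-0.047 -0.009 0 0;-0.047 -0.009 0 0;-0.047 -0.009 0 0;-0.047 -0.009 0 0;-0.047 -0.009 0 0;-0.047 -0.009 0 0;0 0 0 -0.148;0 0 0 0'; python3 -m pendant '0 0 0.05 0;0 0 0.05 0;0 0 0 0;0 0 0 0'
cat >> h.py <<'E'
def toolshift(tx,ty):
    s=ctrl.sense();q=s['ee_rot'];h=2*np.arctan2(q[2],q[1]);p=s['eef_pos'];d=np.array([tx-p[0],ty-p[1]])
    return p,h,d@[np.cos(h),np.sin(h)],d@[np.sin(h),-np.cos(h)]
E
python3 - <<'E'
from h import *
w=snap('wrist','w8');print(toolshift(528,-181.2),[proj(w,[*p,164]) for p in((528,-181.2),(517,-142))])
for c,a,m in blobs(w,'y',30):
    v,u=np.where(m); print(c,a,u.min(),u.max(),v.min(),v.max())
E
```

```text
time_s: 16.75
eef_pos: [527.5, -180.1, 300.5]
ee_rot: [-0.001, 0.6, 0.8, -0.0]
force: [0.9, -0.6, 0.2]
grip_width: 0.45
grip_force: 0.0
time_s: 17.25
eef_pos: [528.7, -180.1, 203.8]
ee_rot: [0.001, 0.6, 0.8, 0.0]
force: [0.1, -0.3, 0.5]
grip_width: 0.452
grip_force: 0.0
(array([ 528.77501363, -180.21701024,  204.15710689]), np.float64(1.8552703834761535), np.float64(-0.7259731521758183), np.float64(-1.0197440817570926)) [array([249.86085121, 223.78216575]), array([250.25463212, 162.19402991])]
[252.22259508 156.7114094 ] 894 238 266 137 176
[251.98845471 210.30817052] 1126 238 265 185 235
```

Run:
```python
import cv2
cv2.imwrite('pics/c8.png',cv2.resize(cv2.imread('pics/w8.png')[:260,150:350],None,fx=2.2,fy=2.2))
```

```text
(no output)
```

View pics/c8.png

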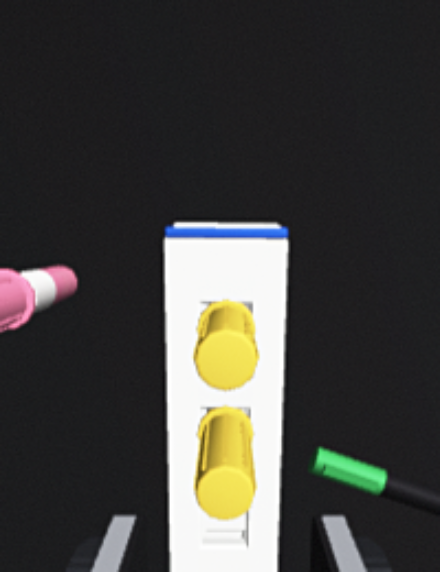

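B's cap top is at (252,224), within about 1 mm of the tool axis. I'll grip and lift it.

```bash
python3 -m pendant '-0.0005 0 0.03 0;0 0 0.03 0;0 0 0.025 0;0 0 0 0' 0.45 && python3 -m pendant '0 0 0 0;0 0 0 0;0 0 0 0;0 0 0 0;0 0 0 0;0 0 0 0' 0 90; python3 -m pendant '0 0 -0.01 0;0 0 -0.02 0;0 0 -0.02 0;0 0 -0.02 0;0 0 -0.02 0;0 0 -0.02 0;0 0 -0.02 0;0 0 -0.03 0;0 0 -0.03 0;0 0 0 0'
python3 - <<'E'
from h import *
snap('side','s9');print(toolshift(520,-30))
for c,a,m in blobs(viewer.capture('side'),'y',30):print(c,a)
E
```

```text
time_s: 17.8
eef_pos: [528.1, -180.5, 117.1]
ee_rot: [-0.0, 0.6, 0.8, -0.0]
force: [0.4, -0.3, 0.6]
grip_width: 0.446
grip_force: 0.0
time_s: 18.55
eef_pos: [528.8, -181.0, 119.0]
ee_rot: [0.002, 0.6, 0.8, 0.0]
force: [-1.5, 0.8, 5.8]
grip_width: 0.186
grip_force: 87.5
time_s: 19.8
eef_pos: [528.5, -180.7, 309.9]
ee_rot: [0.003, 0.599, 0.8, 0.0]
force: [-0.2, 0.1, -1.1]
grip_width: 0.192
grip_force: 87.7
(array([ 528.11822626, -180.4759581 ,  307.97351259]), np.float64(1.855795638090917), np.float64(146.6885302120901), np.float64(34.516585406218134))
[335.45    114.65625] 320
[259.21195652 136.55978261] 184
[254.08571429 195.23571429] 140
```

```bash
python3 -m pendant '0.0294 0.007 0 0;0.0294 0.007 0 0;0.0294 0.007 0 0;0.0294 0.007 0 0;0.0294 0.007 0 0;0 0 0 0' && python3 -m pendant '0 0 0.04 0;0 0 0.05 0;0 0 0.05 0;0 0 0.03 0;0 0 0.015 0;0 0 0 0' && python3 -m pendant '0 0 0.003 0;0 0 0.003 0;0 0 0.003 0;0 0 0.003 0;0 0 0.002 0;0 0 0 0'; python3 -m pendant '0 0 0.002 0;0 0 0 0'
```

```text
time_s: 20.65
eef_pos: [519.8, -28.1, 306.1]
ee_rot: [-0.001, 0.599, 0.801, -0.0]
force: [-0.2, -0.3, 0.1]
grip_width: 0.191
grip_force: 87.7
time_s: 21.4
eef_pos: [520.1, -30.0, 121.4]
ee_rot: [-0.001, 0.6, 0.8, -0.0]
force: [-0.2, 0.1, 0.6]
grip_width: 0.186
grip_force: 87.7
time_s: 22.15
eef_pos: [520.6, -29.7, 108.5]
ee_rot: [0.001, 0.599, 0.8, 0.0]
force: [-0.4, -0.4, 4.6]
grip_width: 0.191
grip_force: 88.1
time_s: 22.4
eef_pos: [520.7, -29.7, 106.6]
ee_rot: [0.001, 0.599, 0.8, 0.0]
force: [-0.8, -0.3, 5.0]
grip_width: 0.189
grip_force: 88.1
```

```bash
python3 -m pendant '0 0 0.002 0;0 0 0 0';python3 -m pendant '0 0 0.002 0;0 0 0 0'; python3 -m pendant '0 0 0.001 0;0 0 0 0'
```

```text
time_s: 22.65
eef_pos: [521.1, -29.9, 105.8]
ee_rot: [0.001, 0.599, 0.8, 0.0]
force: [-3.3, 0.1, 17.0]
grip_width: 0.188
grip_force: 89.6
time_s: 22.9
eef_pos: [521.7, -30.1, 105.5]
ee_rot: [0.002, 0.599, 0.801, 0.001]
force: [-7.3, 1.0, 30.9]
grip_width: 0.19
grip_force: 91.7
time_s: 23.15
eef_pos: [522.0, -30.3, 105.5]
ee_rot: [0.003, 0.599, 0.801, 0.001]
force: [-8.4, -0.5, 37.9]
grip_width: 0.188
grip_force: 92.6
```

B bottomed at z=105.5 with 38 N. Next it goes to the near cell, after checking the caddy again.

```bash
python3 -m pendant '0 0 -0.02 0;0 0 -0.04 0;0 0 -0.05 0;0 0 -0.03 0;0 0 0 0' && python3 -m pendant '0.0243 0.0182 0 0;0.0243 0.0182 0 0;0.0243 0.0182 0 0;0.0243 0.0182 0 0;0 0 0 0.148;0 0 0 0'
cat >> h.py <<'E'
def overlay(name,cx=556,cy=143,z=100,yaw=.139):
    w=viewer.capture('wrist');im=w['color'][:,:,::-1].copy();c,s=np.cos(yaw),np.sin(yaw)
    for y in(-60,-20,20,60):
        q=np.array([proj(w,[cx-s*(y+b*18)+c*a*18,cy+c*(y+b*18)+s*a*18,z]) for a,b in((-1,-1),(1,-1),(1,1),(-1,1))])
        cv2.polylines(im,[q.astype(int)],True,(0,255,0),1)
    cv2.imwrite('pics/%s.png'%name,im[:330,100:420])
E
python3 - <<'E'
from h import *
overlay('c10');print(toolshift(564.3,83.6))
E
```

```text
time_s: 23.78
eef_pos: [521.0, -29.7, 242.8]
ee_rot: [0.002, 0.599, 0.8, 0.001]
force: [0.5, 0.3, -0.3]
grip_width: 0.184
grip_force: 88.3
time_s: 24.52
eef_pos: [562.5, 84.4, 239.4]
ee_rot: [-0.001, 0.656, 0.754, -0.001]
force: [0.1, -0.7, -0.6]
grip_width: 0.187
grip_force: 88.3
(array([562.51077612,  84.08953365, 239.74197717]), np.float64(1.7105738595368982), np.float64(-0.7340389492309674), np.float64(1.7035704012643351))
```

View pics/c10.png

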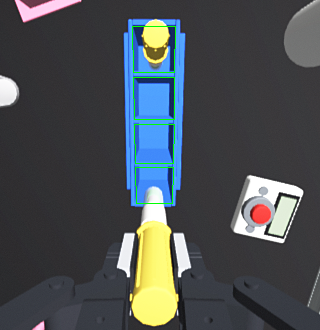

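The caddy hasn't moved, and the swab foot is over the near cell at image (153,190). I'll lower it.

```bash
python3 -m pendant '-0.001 0.002 0 0;0 0 0.03 0;0 0 0.03 0;0 0 0.03 0;0 0 0.02 0;0 0 0.015 0;0 0 0.001 0;0 0 0 0'; python3 -m pendant '0 0 0.0015 0;0 0 0.0015 0;0 0 0 0'
```

```text
time_s: 25.58
eef_pos: [565.4, 83.4, 115.5]
ee_rot: [0.0, 0.657, 0.754, 0.0]
force: [0.2, 0.2, -0.2]
grip_width: 0.183
grip_force: 88.3
time_s: 25.95
eef_pos: [564.9, 83.5, 111.9]
ee_rot: [0.0, 0.657, 0.754, 0.0]
force: [0.0, -0.7, -0.6]
grip_width: 0.189
grip_force: 88.3
```

```bash
python3 -m pendant '0 0 0.0015 0;0 0 0 0'; python3 -m pendant '0 0 0 0;0 0 0 0;0 0 0 0' 0.4;  python3 -m pendant '0 0 -0.01 0;0 0 -0.03 0;0 0 -0.05 0;0 0 -0.05 0;0 0 -0.05 0;0 0 0 0' 0.45;  python3 -m pendant '-0.036 -0.013 0 0;-0.036 -0.013 0 0;-0.036 -0.013 0 0;-0.036 -0.013 0 0;-0.036 -0.013 0 0;-0.036 -0.013 0 0;0 0 0 -0.148;0 0 0 0';python3 -m pendant '0 0 0.05 0;0 0 0.05 0;0 0 0 0;0 0 0 0'
python3 - <<'E'
from h import *
w=snap('wrist','w11');s=snap('side','s11');print(toolshift(518,-141.8),[proj(w,[*p,164]) for p in((518,-141.8),)])
for c,a,m in blobs(w,'y',30):
    v,u=np.where(m); print(c,a,u.min(),u.max(),v.min(),v.max())
cv2.imwrite('pics/c11.png',np.hstack([cv2.imread('pics/w11.png')[:,100:400],cv2.resize(cv2.imread('pics/s11.png')[70:262,210:350],None,fx=2,fy=2)]))
E
```

```text
time_s: 26.2
eef_pos: [565.2, 83.4, 111.0]
ee_rot: [0.0, 0.657, 0.754, 0.0]
force: [-0.9, -0.6, 5.6]
grip_width: 0.187
grip_force: 89.2
time_s: 26.58
eef_pos: [564.9, 83.4, 110.2]
ee_rot: [-0.0, 0.657, 0.754, -0.0]
force: [-0.6, -0.8, 0.1]
grip_width: 0.397
grip_force: 0.0
time_s: 27.32
eef_pos: [565.9, 83.5, 305.0]
ee_rot: [0.003, 0.657, 0.754, 0.003]
force: [-0.8, -0.5, -0.6]
grip_width: 0.448
grip_force: 0.0
time_s: 28.32
eef_pos: [516.9, -141.3, 299.8]
ee_rot: [-0.0, 0.6, 0.8, -0.0]
force: [1.3, 0.5, 0.2]
grip_width: 0.453
grip_force: 0.0
time_s: 28.82
eef_pos: [518.0, -141.3, 202.4]
ee_rot: [0.001, 0.6, 0.8, 0.0]
force: [-0.3, 0.3, 1.1]
grip_width: 0.454
grip_force: 0.0
(array([ 518.05582222, -141.44909725,  202.55349779]), np.float64(1.8553336006589602), np.float64(-0.3211234834431772), np.float64(-0.15208079396438187)) [array([251.03945841, 223.98836097])]
[251.36017699 211.23185841] 1130 238 265 186 236
```

View pics/c11.png

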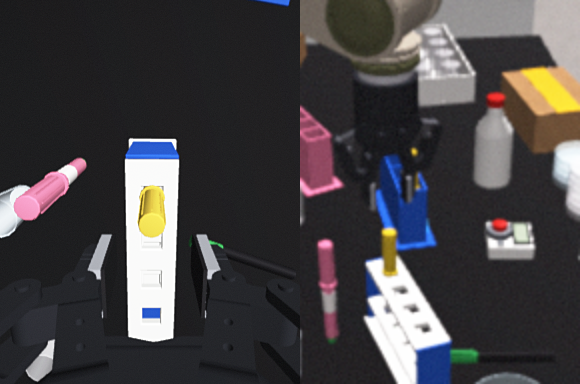

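A is centred, and the pink decoy clears the fingers (about 78 mm away, gripper half-width under 57 mm). I'll grip, lift and press A.

```bash
python3 -m pendant '0 0 0.03 0;0 0 0.03 0;0 0 0.023 0;0 0 0 0' 0.45 && python3 -m pendant '0 0 0 0;0 0 0 0;0 0 0 0;0 0 0 0;0 0 0 0;0 0 0 0' 0 90; python3 -m pendant '0 0 -0.01 0;0 0 -0.02 0;0 0 -0.02 0;0 0 -0.02 0;0 0 -0.02 0;0 0 -0.02 0;0 0 -0.02 0;0 0 -0.03 0;0 0 -0.03 0;0 0 0 0'
python3 - <<'E'
from h import *
print(toolshift(520,-30))
E
```

```text
time_s: 29.42
eef_pos: [517.2, -141.1, 117.4]
ee_rot: [-0.0, 0.6, 0.8, -0.0]
force: [0.5, -0.3, -0.1]
grip_width: 0.452
grip_force: 0.0
time_s: 30.18
eef_pos: [517.9, -141.6, 119.2]
ee_rot: [0.002, 0.6, 0.8, 0.0]
force: [-1.5, -0.4, 6.3]
grip_width: 0.185
grip_force: 87.5
time_s: 31.42
eef_pos: [517.7, -141.4, 310.2]
ee_rot: [0.003, 0.599, 0.8, 0.0]
force: [-0.8, 0.3, -1.0]
grip_width: 0.187
grip_force: 87.7
(array([ 517.676452  , -141.36997426,  310.18777884]), np.float64(1.8558455646459253), np.float64(106.22255904131345), np.float64(33.54754824204653))
```

```bash
python3 -m pendant '0.0265 0.0084 0 0;0.0265 0.0084 0 0;0.0265 0.0084 0 0;0.0265 0.0084 0 0;0 0 0 0' && python3 -m pendant '0 0 0.04 0;0 0 0.05 0;0 0 0.05 0;0 0 0.03 0;0 0 0.015 0;0 0 0 0' && python3 -m pendant '0 0 0.003 0;0 0 0.003 0;0 0 0.003 0;0 0 0.003 0;0 0 0.002 0;0 0 0 0'; python3 -m pendant '0 0 0.002 0;0 0 0 0'; python3 -m pendant '0 0 0.002 0;0 0 0 0'
```

```text
time_s: 32.05
eef_pos: [519.3, -28.6, 307.0]
ee_rot: [-0.0, 0.599, 0.801, -0.0]
force: [-0.2, 0.1, 0.2]
grip_width: 0.193
grip_force: 87.7
time_s: 32.8
eef_pos: [519.5, -30.4, 122.0]
ee_rot: [-0.0, 0.6, 0.8, -0.0]
force: [-0.8, 0.3, 0.6]
grip_width: 0.191
grip_force: 87.7
time_s: 33.55
eef_pos: [519.9, -30.1, 109.0]
ee_rot: [0.001, 0.599, 0.8, 0.0]
force: [-1.5, -0.3, 5.2]
grip_width: 0.192
grip_force: 88.1
time_s: 33.8
eef_pos: [520.0, -30.1, 107.0]
ee_rot: [0.001, 0.599, 0.8, 0.0]
force: [-0.8, -0.0, 5.1]
grip_width: 0.187
grip_force: 88.1
time_s: 34.05
eef_pos: [520.3, -30.3, 106.0]
ee_rot: [0.001, 0.599, 0.8, 0.0]
force: [-2.6, 0.0, 13.2]
grip_width: 0.189
grip_force: 89.2
```

```bash
python3 -m pendant '0 0 0.002 0;0 0 0 0'; python3 -m pendant '0 0 0.001 0;0 0 0 0';  python3 -m pendant '0 0 -0.02 0;0 0 -0.04 0;0 0 -0.05 0;0 0 -0.05 0;0 0 -0.03 0;0 0 0 0' && python3 -m pendant '0.0273 0.016 0 0;0.0273 0.016 0 0;0.0273 0.016 0 0;0.0273 0.016 0 0;0.0273 0.016 0 0;0 0 0 0.148;0 0 0 0'
python3 - <<'E'
from h import *
overlay('c12');print(toolshift(558.8,123.2))
E
```

```text
time_s: 34.3
eef_pos: [520.9, -30.5, 105.7]
ee_rot: [0.002, 0.599, 0.8, 0.001]
force: [-6.1, 0.8, 29.1]
grip_width: 0.191
grip_force: 91.3
time_s: 34.55
eef_pos: [521.2, -30.7, 105.6]
ee_rot: [0.003, 0.599, 0.801, 0.001]
force: [-7.9, -0.4, 36.8]
grip_width: 0.185
grip_force: 92.3
time_s: 35.3
eef_pos: [520.2, -30.1, 293.2]
ee_rot: [0.002, 0.599, 0.8, 0.001]
force: [-0.1, 0.4, -1.4]
grip_width: 0.189
grip_force: 88.2
time_s: 36.17
eef_pos: [557.7, 123.7, 289.7]
ee_rot: [-0.001, 0.656, 0.754, -0.001]
force: [-0.1, -0.4, 0.1]
grip_width: 0.186
grip_force: 88.2
(array([557.7304675 , 123.38305156, 290.08953019]), np.float64(1.7105230456713367), np.float64(-0.3302240189592918), np.float64(1.0336148877444118))
```

View pics/c12.png

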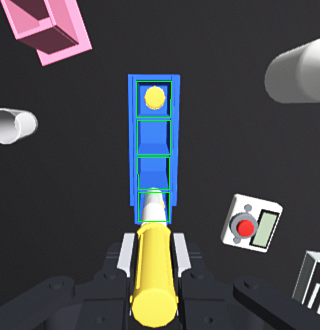

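The caddy is aligned with the overlay and the second cell is free below the foot. I'll lower A into it.

```bash
python3 -m pendant '0 0.001 0 0;0 0 0.04 0;0 0 0.04 0;0 0 0.04 0;0 0 0.03 0;0 0 0.02 0;0 0 0.005 0;0 0 0 0'; python3 -m pendant '0 0 0.0015 0;0 0 0.0015 0;0 0 0 0'
```

```text
time_s: 37.22
eef_pos: [559.2, 123.5, 116.7]
ee_rot: [0.0, 0.657, 0.754, 0.0]
force: [0.0, -0.9, -0.7]
grip_width: 0.187
grip_force: 88.2
time_s: 37.6
eef_pos: [559.0, 123.6, 113.5]
ee_rot: [0.0, 0.657, 0.754, 0.0]
force: [-0.3, 0.3, -0.8]
grip_width: 0.191
grip_force: 88.2
```

```bash
python3 -m pendant '0 0 0.0015 0;0 0 0.0012 0;0 0 0 0'; python3 -m pendant '0 0 0 0;0 0 0 0;0 0 0 0' 0.4;  python3 -m pendant '0 0 -0.01 0;0 0 -0.03 0;0 0 -0.05 0;0 0 -0.05 0;0 0 -0.03 0;0 0 0 0' 0.45; python3 -m pendant '-0.0187 0.0256 0 0;-0.0187 0.0256 0 0;-0.0187 0.0256 0 0;-0.0187 0.0256 0 0;-0.0187 0.0256 0 0;0 0 0.05 0;0 0 0.05 0;0 0 0.05 0;0 0 0 0' 0
python3 - <<'E'
from h import *
w=snap('wrist','w13');s=snap('side','s13')
p=toolshift(699,48)[0];print(p)
for c,a,m in blobs(w,'r',60): print(c,a,ray(w,*c,27),toolshift(*ray(w,*c,27)[:2])[2:])
look('wrist',['start'])
cv2.imwrite('pics/c13.png',np.hstack([cv2.imread('pics/w13.png')[:,100:450],cv2.resize(cv2.imread('pics/s13.png')[70:262,210:350],None,fx=2,fy=2)]))
E
```

```text
time_s: 37.98
eef_pos: [559.1, 123.6, 111.1]
ee_rot: [0.0, 0.657, 0.754, 0.0]
force: [-1.0, 0.2, 4.4]
grip_width: 0.189
grip_force: 89.1
time_s: 38.35
eef_pos: [559.0, 123.6, 110.5]
ee_rot: [-0.0, 0.657, 0.754, -0.0]
force: [0.3, 1.0, -0.2]
grip_width: 0.4
grip_force: 0.0
time_s: 39.1
eef_pos: [559.6, 123.7, 283.5]
ee_rot: [0.002, 0.657, 0.754, 0.002]
force: [0.2, 0.1, -0.5]
grip_width: 0.454
grip_force: 0.0
time_s: 40.22
eef_pos: [696.3, 48.6, 125.9]
ee_rot: [-0.004, 0.657, 0.754, -0.003]
force: [0.2, 0.2, 0.1]
grip_width: 0.004
grip_force: 0.0
[699.07554723  48.42821982 132.1395371 ]
[256.21068249 199.59050445] 674 [699.11432149  46.53013133  27.        ] (np.float64(-1.8855979313455355), np.float64(-0.22082534980855617))
wrist start [695.  49.  36.] 0.94
```

View pics/c13.png

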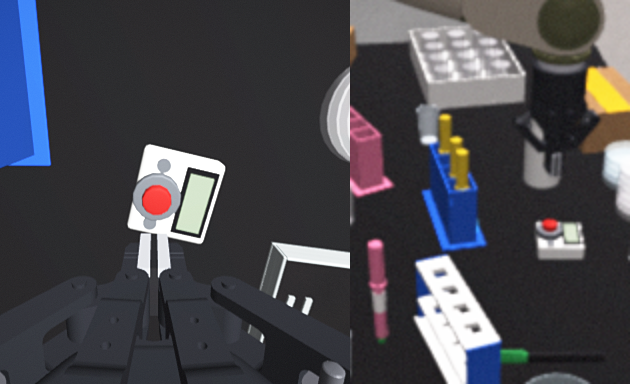

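All three swabs stand in the blue caddy and the stand is upright and empty. The red button is at crop (156,200), under the shut fingers, so I'll press it.

```bash
python3 -m pendant '-0.001 0 0.04 0;0 0 0.03 0;0 0 0.015 0;0 0 0 0;0 0 0 0'; python3 -m pendant '0 0 0.004 0;0 0 0.004 0;0 0 0.002 0;0 0 0 0'; python3 -m pendant '0 0 0.002 0;0 0 0.002 0;0 0 0 0'
```

```text
time_s: 41.0
eef_pos: [699.7, 47.4, 47.7]
ee_rot: [0.001, 0.657, 0.754, 0.001]
force: [-0.0, 1.1, 0.2]
grip_width: 0.001
grip_force: 0.0
time_s: 41.5
eef_pos: [699.5, 47.4, 37.9]
ee_rot: [0.001, 0.657, 0.754, 0.001]
force: [-2.8, -0.7, 13.3]
grip_width: 0.001
grip_force: 6.6
time_s: 41.88
eef_pos: [699.8, 47.4, 37.5]
ee_rot: [0.002, 0.657, 0.754, 0.001]
force: [-14.4, 0.3, 34.4]
grip_width: 0.002
grip_force: 17.3
```

```bash
python3 -m pendant '0 0 -0.02 0;0 0 -0.04 0;0 0 -0.05 0;0 0 -0.05 0;0 0 -0.05 0;0 0 0 0;0 0 0 0'
python3 - <<'E'
from h import *
w=snap('wrist','w14');s=snap('side','s14')
for c,a,m in blobs(w,'r',60): print(c,a,ray(w,*c,42))
cv2.imwrite('pics/c14.png',np.hstack([cv2.imread('pics/w14.png')[:,100:400],cv2.imread('pics/s14.png')[:,140:440]]))
E
```

```text
time_s: 42.75
eef_pos: [698.4, 47.5, 240.4]
ee_rot: [-0.001, 0.657, 0.754, -0.001]
force: [-0.8, 0.0, -0.6]
grip_width: 0.005
grip_force: 0.0
[253.21269841 168.55238095] 315 [698.2335299   51.09339566  42.        ]
```

View pics/c14.png

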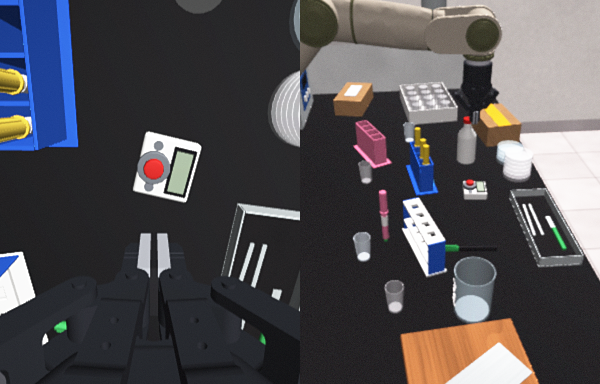

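Checking the button's height by triangulation, to confirm it was pressed at the stop.

Run:
```python
from h import *
L=[]
for c in('wrist','side','top'):
    d=viewer.capture(c)
    for b in blobs(d,'r',8):
        a,e=ray(d,*b[0],20),ray(d,*b[0],60)
        if abs(a[0]-699)<40 and abs(a[1]-50)<60: L.append((a,(e-a)/np.linalg.norm(e-a)));print(c,b[1],a,e)
A=sum(np.eye(3)-np.outer(u,u) for a,u in L);B=sum((np.eye(3)-np.outer(u,u))@a for a,u in L);print(np.linalg.solve(A,B))
```

```text
wrist 318 [698.84659782  46.67890157  20.        ] [697.86238011  54.83231489  60.        ]
side 36 [705.16130108  80.89382701  20.        ] [692.76499525  19.91232458  60.        ]
[698.68231817  50.66644945  39.84342661]
```

The button's centre is at y≈50.7, so my press was 3 mm off centre. I'll repeat it centred, in small steps, to be sure of full travel.

```bash
python3 -m pendant '0.003 0.001 0.05 0;0 0 0.05 0;0 0 0.05 0;0 0 0.03 0;0 0 0.013 0;0 0 0 0;0 0 0 0'; for i in 1; do python3 -m pendant '0 0 0.002 0;0 0 0 0'; done; python3 -m pendant '0 0 0.002 0;0 0 0 0'; python3 -m pendant '0 0 0.002 0;0 0 0 0'; python3 -m pendant '0 0 0.002 0;0 0 0 0'; python3 -m pendant '0 0 0.002 0;0 0 0 0'
```

```text
time_s: 43.88
eef_pos: [700.1, 50.5, 50.3]
ee_rot: [0.001, 0.657, 0.754, 0.001]
force: [-0.1, 0.4, 1.0]
grip_width: 0.001
grip_force: 0.0
time_s: 44.12
eef_pos: [699.4, 50.6, 47.0]
ee_rot: [0.0, 0.657, 0.754, 0.0]
force: [-0.3, 0.1, 1.0]
grip_width: 0.002
grip_force: 0.0
time_s: 44.38
eef_pos: [699.2, 50.6, 44.4]
ee_rot: [-0.0, 0.657, 0.754, -0.0]
force: [0.3, 0.1, 0.2]
grip_width: 0.003
grip_force: 0.0
time_s: 44.62
eef_pos: [699.4, 50.6, 42.7]
ee_rot: [0.0, 0.657, 0.754, 0.0]
force: [0.3, 0.5, 1.5]
grip_width: -0.002
grip_force: 0.6
time_s: 44.88
eef_pos: [699.4, 50.6, 40.7]
ee_rot: [0.0, 0.657, 0.754, 0.0]
force: [0.0, -0.9, 2.0]
grip_width: -0.001
grip_force: 1.2
time_s: 45.12
eef_pos: [699.4, 50.6, 38.7]
ee_rot: [0.0, 0.657, 0.754, 0.0]
force: [0.5, -0.5, 3.7]
grip_width: 0.002
grip_force: 1.7
```

The spring force starts at about 43 mm and is 3.7 N by 38.7, so the stop at 37.5 is the button's full travel. I'll finish this press, retract and hand in.

```bash
python3 -m pendant '0 0 0.002 0;0 0 0.001 0;0 0 0 0'; python3 -m pendant '0 0 -0.02 0;0 0 -0.04 0;0 0 -0.05 0;0 0 -0.05 0;0 0 -0.05 0;0 0 0 0;0 0 0 0;0 0 0 0'
python3 - <<'E'
from h import *
d=snap('side')
print([(b[0],b[1]) for b in blobs(d,'y',20)],caddy(d)); look('side',['stand','marker']); print(ctrl.finish_job())
E
```

```text
time_s: 45.5
eef_pos: [699.6, 50.6, 37.8]
ee_rot: [0.001, 0.657, 0.754, 0.0]
force: [-7.0, 1.1, 16.7]
grip_width: -0.003
grip_force: 8.2
time_s: 46.5
eef_pos: [698.9, 50.6, 243.8]
ee_rot: [-0.001, 0.657, 0.754, -0.001]
force: [0.1, 0.6, -0.6]
grip_width: 0.001
grip_force: 0.0
[(array([336.10561056, 115.22772277]), np.int32(303)), (array([261.75265018, 144.95759717]), np.int32(283))] (array([-380.33246388, 1487.21858054,    1.57213982]), np.float64(2307.0))
side stand [ 532. -236.   65.] 0.85
side marker [ 660. -218.   16.] 0.64
the job is handed in; nothing more can be done
None
```

The job is handed in: all three swabs were clicked home on the bench and stand cap-up in the blue caddy, and the timer's start button was pressed last — twice, since the first press was slightly off centre — with no verdict returned.

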